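Feel which flask is packed and hold it up to the code reader

ROBOT

A 6-joint arm with a two-finger parallel gripper is mounted at the origin on the work surface. World frame = base frame: x ahead of the robot, y to its left, z up, the work surface at z = 0. Lengths are in mm, angles in rad, forces in N, time in s.
With the tool pointing down it reaches from about 250 to 800 mm from the base axis. Payload 8.5 kg.
Tool frame: the origin (TCP) lies at the very end of the fingers, on their centre line; the grasp point (between the pads) lies 19 mm behind it (ctrl.grasp_offset is the z of the grasp point in the tool frame, in mm); z points along the fingers, y is the direction in which the jaws open and shut (so a half turn about z gives the same grasp; the last joint's range is limited). The gripper opens to 85 mm and grips with 20 to 120 N. Pads are 22 mm wide; open, the fingers measure 114 mm over their backs; the gripper's body (76 mm by 85 mm) begins 54 mm behind the grasp point. The pads swing forward as they close: fully open they stand 13 mm farther back than shut.
Start: joints at [-1.323, 0.238, -0.013, 1.319, 0, 1.571], TCP at [128.755, -508.921, 231.276] pointing down, gripper open.
Joint ranges: [-2.66, 2.66], [-1.03, 1.9], [-1.14, 1.46], [-1.82, 2.27], [-1.45, 1.34], [-3.14, 3.14]. Speed limits (rad/s): [2.22, 2.22, 2.79, 3.14, 3.14, 3.14].

INTERFACE

Orientations are given as a unit quaternion [w, x, y, z].
In Python, from cell import ctrl gives the robot as it stands. The module is installed in compiled form; this text tells all that it offers.
- The arm moves only by the shell command python3 -m creep 'ROWS' [FORCE]. ROWS is JSON, a list of rows, each a list of 5 numbers: the finger opening in mm, from 0 to 85.4, then the shift along the tool's x, y, z in units of 25 mm (1.0 is 25 mm), then the turn about the tool's z in degrees. In form: [[claw, dx, dy, dz, turn], ...]. A call has 1 to 12 rows; each row shifts and turns the commanded pose from where the row before left it, along the tool's axes as they then stand; what a row does not reach is not made up. A row lasts 1/12 s, in which the tool goes at most 41.7 mm and 7.16 degrees, less where a joint would pass 70% of its speed; a pose out of reach is approached as far as the arm can. A call is refused whole if a number of a shift passes 1 or a number of a turn 7.16, either way. A call with a gripper value outside its range is refused whole. The fingers move at their own pace and stop on an object; FORCE is the grip in N (left out, the last holds). Time passes only in rows, so rows that do not move let the fingers close. It gives the time, the measured TCP pose, the force and the opening at its end, in the units of the state.
- ctrl.sense(): the state, without advancing time (a new reading comes with each control period).
- ctrl.snapshot(name): name is "scene" or "top"; returns a dict with "frame" (384x512x3 uint8, red, green, blue), "fx", "fy", "cx", "cy" (pixels), "eye" and "rotation" of the camera in the world. Camera axes: x right, y down, z forward; pixel columns grow to the right and rows downward; lengths in mm; the calibration is good to about 2 mm. A picture is of the moment at which its call begins. There is no depth.
- ctrl.sign_off(): hands the job in, once; it reports no verdict.
The state is a dict: "t": time; "joint_positions": joint angles; "qd": joint speeds; "joint_torque": joint torques, N m; "tcp_pos": TCP position; "eef_rot": TCP orientation; "ft_force": force on the tool from outside, world axes, zero at the start; "ft_torque": the same for the moment, N m; "gripper_width": finger opening in mm.
Only numpy, scipy, OpenCV 4.12 (cv2) and the standard library are available. Lean on these libraries where they do the work, as an engineer would, in place of code of your own. Each camera call takes 0.05 s, during which the arm holds its last target.

TASK

One of the two closed flasks on the dental bench's mat is packed with stone and the other is all but empty: lift the blue-lidded one clear of the mat, stand it down on the mat again, then lift the red-lidded one, and judge by weight which is heavier. Then book the heavier one in: hold it up in the air with its code plate squarely facing the code reader's window, about 90 mm in front of it and level with it, while the lighter flask stands upright on the mat, and finish while still holding it there. Keep both flasks upright, do not drop them, and leave the reader and the other things on the bench alone.

Things in the scene. Friction and masses are not known exactly. Their poses are not given: they have to be found in the camera images.
- blue_flask: closed aluminium flask with a blue lid and two brass screw heads; 76 (its x) x 60 (its y) x 54 mm high (60 with screws). Origin: centre of the underside, z up. Grip it across the 60 mm, on its plain long sides. Its +x end carries a white 30 mm code plate with black squares. Either flask may be the packed one: they weigh 0.25 to 0.7 kg, the packed one 0.15 to 0.45 kg more than the other
- red_flask: closed aluminium flask with a red lid and two brass screw heads; 76 (its x) x 60 (its y) x 54 mm high (60 with screws). Origin: centre of the underside, z up. Grip it across the 60 mm, on its plain long sides. Its +x end carries a white 30 mm code plate with black squares. Either flask may be the packed one: they weigh 0.25 to 0.7 kg, the packed one 0.15 to 0.45 kg more than the other
- blue_flask_code (a point): centre of the blue-lidded flask's code plate, on its +x end, 38 mm from its axis and 27 mm above its underside; axes as the flask's, x points straight out of the plate
- red_flask_code (a point): centre of the red-lidded flask's code plate, on its +x end, 38 mm from its axis and 27 mm above its underside; axes as the flask's, x points straight out of the plate
- reader: fixed code reader: a grey head 70 mm wide and 56 mm high on a chrome post (top 197 mm above the bench) with a dark steel foot 110 x 90 mm. Origin on the bench, z up; it looks along its own -x. The foot reaches from 25 mm in front of the origin to 85 mm behind it, the head 20 mm in front
- reader_window (a point): centre of the reader's dark window, 130 mm above the bench, 20 mm in front of the reader's origin; axes as the reader's, it looks along -x
- reader_focus (a point): the reading point: 90 mm straight in front of the window (along the reader's -x), 130 mm above the bench; axes as the reader's. The code plate's centre belongs here, with the flask's x along the reader's x, so that the plate looks at the window
- mat: dark green rubber work mat fixed on the bench under both flasks, 270 (x) x 580 (y) x 4 mm, origin under its middle; its top is 4 mm above the bench top
- stone_cast: loose bystander: white stone model of a jaw, 66 x 70 x 30 mm, origin under its middle
- yellow_cast: loose bystander: yellow stone model of a jaw, 66 x 70 x 30 mm, origin under its middle
- wax_cast: loose bystander: white stone model with pink wax gum, 66 x 70 x 30 mm, origin under its middle
- bur_block: loose bystander: cream round bur stand, 68 mm across, 63 mm high with its burs, origin under its middle
- wax_knife: loose bystander: wax knife, 178 mm long, 13 mm high, lying along its x, origin near its middle
- pliers: loose bystander: steel pliers, 130 mm long, 10 mm high, lying along its x, origin under the rivet
- shade_guide: loose bystander: black shade guide with tooth tabs, 60 x 150 x 10 mm, long along its y, origin under its middle

How it is judged (in metres and radians):
On the way, in this order (a step that is already met when the one before it is completed fails the run):
1. the blue-lidded flask is lifted clear of the mat (20 mm or more) in the fingers while the red-lidded one stands (height (world z) of blue_flask above 0.024 m and contact force between blue_flask and the fingers above 2 N and contact force between blue_flask and mat below 0.05 N and height (world z) of red_flask below 0.009 m and angle between red_flask's own z axis and vertical below 0.06 rad and contact force between red_flask and the fingers below 0.05 N and contact force between red_flask and mat above 1 N), for 0.3 s.
2. the red-lidded flask is lifted clear (20 mm or more) while the blue-lidded one stands upright on the mat again, released (height (world z) of red_flask above 0.024 m and contact force between red_flask and the fingers above 2 N and contact force between red_flask and mat below 0.05 N and height (world z) of blue_flask below 0.009 m and angle between blue_flask's own z axis and vertical below 0.06 rad and contact force between blue_flask and the fingers below 0.05 N and contact force between blue_flask and mat above 1 N), for 0.3 s.
At the end, for the whole second after the job is handed in: One flask is held at rest, underside over 60 mm up, touching neither mat nor reader, tilt under 0.2 rad, code plate within 30 mm of the reading point and 0.25 rad of facing the window; the other, the lighter (under 4.1 N on the mat), stands upright on the mat, released (((height (world z) of blue_flask above 0.024 m and contact force between blue_flask and the fingers above 2 N and contact force between blue_flask and mat below 0.05 N and height (world z) of blue_flask above 0.06 m and distance between blue_flask_code and reader_focus below 0.03 m and x of blue_flask in the frame of reader_focus below -0.015 m and angle between the x axis of blue_flask and the x axis of reader, either way round below 0.25 rad and angle between blue_flask's own z axis and vertical below 0.2 rad and contact force between blue_flask and reader below 0.05 N and linear speed of each of blue_flask, red_flask below 0.02 m/s and angular speed of blue_flask below 0.15 rad/s and height (world z) of red_flask below 0.009 m and angle between red_flask's own z axis and vertical below 0.06 rad and contact force between red_flask and the fingers below 0.05 N and contact force between red_flask and mat between 1 and 4.1 N) or (height (world z) of red_flask above 0.024 m and contact force between red_flask and the fingers above 2 N and contact force between red_flask and mat below 0.05 N and height (world z) of red_flask above 0.06 m and distance between red_flask_code and reader_focus below 0.03 m and x of red_flask in the frame of reader_focus below -0.015 m and angle between the x axis of red_flask and the x axis of reader, either way round below 0.25 rad and angle between red_flask's own z axis and vertical below 0.2 rad and contact force between red_flask and reader below 0.05 N and linear speed of each of red_flask, blue_flask below 0.02 m/s and angular speed of red_flask below 0.15 rad/s and height (world z) of blue_flask below 0.009 m and angle between blue_flask's own z axis and vertical below 0.06 rad and contact force between blue_flask and the fingers below 0.05 N and contact force between blue_flask and mat between 1 and 4.1 N))); the arm keeps its last pose, push and grip.
It fails at once if a flask is tipped by more than 0.4 rad (angle between any of blue_flask, red_flask's own z axis and vertical above 0.4 rad).
It fails at once if a flask is dropped or knocked along (over 0.5 m/s while not held) ((linear speed of blue_flask above 0.5 m/s and contact force between blue_flask and the fingers below 0.05 N) or (linear speed of red_flask above 0.5 m/s and contact force between red_flask and the fingers below 0.05 N)).
It fails at once if the reader is pushed (over 5 N) (contact force between reader and the arm above 5 N or contact force between reader and the fingers above 5 N or contact force between reader and blue_flask above 5 N or contact force between reader and red_flask above 5 N).
It fails at once if one of the models, tools or stands on the bench is disturbed (moved over 20 mm) (distance of any of stone_cast, yellow_cast, wax_cast, bur_block, wax_knife, pliers, shade_guide from where it was at the start of the episode above 0.02 m).
It also fails if it takes over 58 s, if anything falls off the work surface, if the arm or the gripper's body presses on something with over 40 N, if the wrist force passes 120 N, or if a joint passes its speed limit or range.

## Working session

There is one attempt and no reset: what is moved stays moved. The work goes in short steps, Python scripts to look and compute and a shell command to move; the robot and the scene stay as the last step left them, time stands still between calls to the robot, and variables do not carry over. Pictures are saved under pics/ and viewed, and the job is handed in when it is done.

```bash
mkdir -p pics; python3 - <<'E'
from cell import ctrl
import cv2,pickle
print(ctrl.sense())
for n in("scene","top"):
    s=ctrl.snapshot(n); cv2.imwrite(f"pics/{n}0.png",cv2.cvtColor(s["frame"],cv2.COLOR_RGB2BGR))
    pickle.dump(s,open(f"{n}0.pkl","wb"))
    print(n,s["fx"],s["fy"],s["cx"],s["cy"],s["eye"],s["rotation"])
E
```

```text
{'t': 0.0, 'joint_positions': array([-1.32298054e+00,  2.38786288e-01, -1.42846331e-02,  1.31917541e+00,
       -2.08802849e-05,  1.57080064e+00]), 'qd': array([0.00061301, 0.0005035 , 0.00084239, 0.0001414 , 0.00013505,
       0.000199  ]), 'joint_torque': array([ 4.29569400e-04, -5.38777828e+01,  3.46435976e+01,  1.82525651e-02,
        9.74013642e-05,  1.74290939e-06]), 'tcp_pos': array([ 128.66632723, -508.5553181 ,  230.66289773]), 'eef_rot': array([-7.18151123e-04,  9.92333238e-01,  1.23588912e-01, -9.99651817e-05]), 'ft_force': array([-0.66368063,  0.70952289,  0.05411514]), 'ft_torque': array([-0.0336125 , -0.02624713,  0.0473431 ]), 'gripper_width': 85.7103713791603}
scene 396.25603880025955 396.25603880025955 247.0053429244859 189.75824402959609 [ 870.88414282  710.52733666 1101.09988776] [-0.06845047  0.22271167  0.92610737 -0.29671397]
top 495.07498797876826 495.07498797876826 255.28757795439665 184.5650764820634 [ 260.44698878   73.58491158 1548.23389346] [-0.0607597   0.70904451 -0.69929149  0.06749479]
```

View pics/scene0.png

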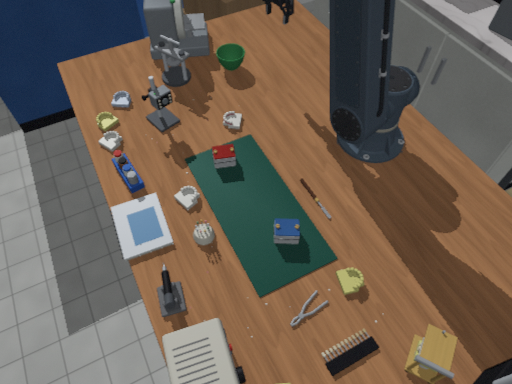

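View pics/top0.png

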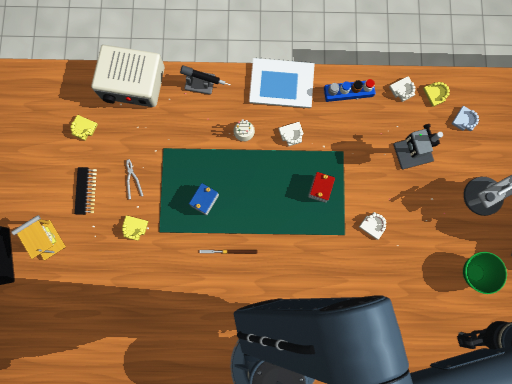

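```bash
python3 - <<'E'
import cv2,numpy as np
t=cv2.imread("pics/top0.png");s=cv2.imread("pics/scene0.png")
a=cv2.resize(t[115:180,375:455],(400,325),interpolation=cv2.INTER_CUBIC)
b=cv2.resize(s[65:140,130:210],(400,375),interpolation=cv2.INTER_CUBIC)
c=cv2.resize(t[160:225,170:250],(400,325),interpolation=cv2.INTER_CUBIC)
d=cv2.resize(t[155:220,285:365],(400,325),interpolation=cv2.INTER_CUBIC)
cv2.imwrite("pics/za.png",np.hstack([a,b[:325]]));cv2.imwrite("pics/zb.png",np.hstack([c,d]))
e=cv2.resize(s[205:260,255:320],(400,338),interpolation=cv2.INTER_CUBIC)
f=cv2.resize(s[130:185,195:260],(400,338),interpolation=cv2.INTER_CUBIC)
cv2.imwrite("pics/zc.png",np.hstack([e,f]))
E
```

```text
(no output)
```

View pics/za.png

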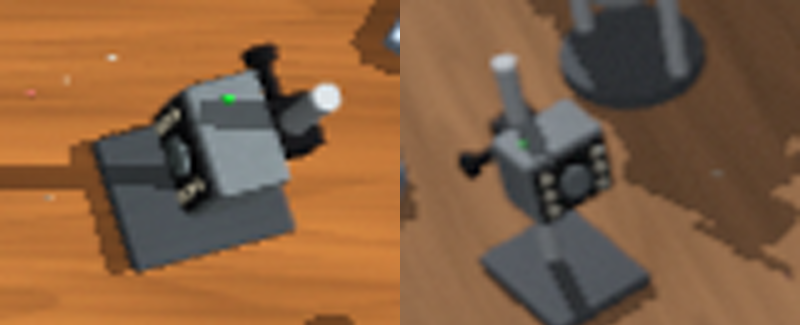

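View pics/zb.png

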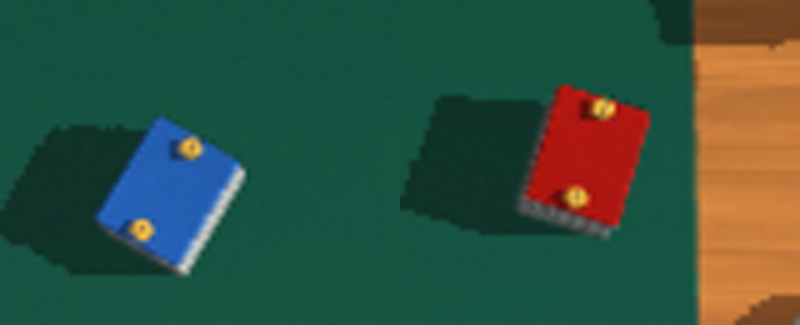

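View pics/zc.png

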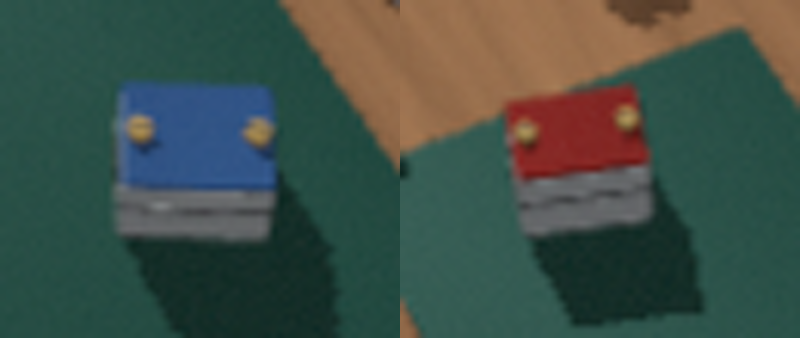

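```bash
cat > h.py <<'E'
import cv2,pickle,numpy as np
from scipy.spatial.transform import Rotation as R
def load(f): return pickle.load(open(f,"rb"))
def rot(s):
    q=np.array(s["rotation"]).ravel(); return R.from_quat(q[[1,2,3,0]]).as_matrix() if q.size==4 else np.array(s["rotation"])
def ray(s,uv):
    d=np.array([(uv[0]-s["cx"])/s["fx"],(uv[1]-s["cy"])/s["fy"],1.]); return np.array(s["eye"]),rot(s)@d
def onz(s,uv,z):
    e,d=ray(s,uv); return e+d*(z-e[2])/d[2]
def proj(s,p):
    c=rot(s).T@(np.array(p)-s["eye"]); return np.array([s["fx"]*c[0]/c[2]+s["cx"],s["fy"]*c[1]/c[2]+s["cy"]])
def tri(s1,u1,s2,u2):
    e1,d1=ray(s1,u1);e2,d2=ray(s2,u2)
    x=np.linalg.lstsq(np.c_[d1,-d2],e2-e1,rcond=None)[0]
    a,b=e1+d1*x[0],e2+d2*x[1]; return (a+b)/2,np.linalg.norm(a-b)
def mask(s,col):
    h=cv2.cvtColor(s["frame"],cv2.COLOR_RGB2HSV)
    if col=="blue": m=cv2.inRange(h,(100,140,90),(125,255,255))
    else: m=cv2.inRange(h,(0,190,80),(6,255,255))|cv2.inRange(h,(174,190,80),(180,255,255))
    return m
def lid(s,col,z,roi):
    m=mask(s,col); k=np.zeros_like(m);x0,y0,x1,y1=roi;k[y0:y1,x0:x1]=m[y0:y1,x0:x1]
    k=cv2.morphologyEx(k,cv2.MORPH_CLOSE,np.ones((5,5),np.uint8))
    c=max(cv2.findContours(k,0,1)[0],key=cv2.contourArea)[:,0]
    P=np.array([onz(s,p,z)[:2] for p in c],np.float32)
    return c,cv2.minAreaRect(P)
E
python3 - <<'E'
from h import *
T=load("top0.pkl");S=load("scene0.pkl")
for col,rt,rs in(("blue",(175,175,230,225),(260,205,315,255)),("red",(295,160,350,215),(205,140,245,175))):
    for s,r in((T,rt),(S,rs)):
        c,rc=lid(s,col,58,r); print(col,c.mean(0),rc)
# mat corners check & reader
for uv in((162,149),(343,152),(345,235),(159,232)): print("mat",onz(T,uv,4))
o=lambda u,v,x0,y0,k=5:(x0+u/k-.4,y0+v/k-.4)
foot=[o(95,142,375,115),o(138,270,375,115),o(295,228,375,115)]
for f in foot: print("foot",onz(T,f,12))
print("post",onz(T,o(326,97,375,115),197))
print("post2",tri(T,o(326,97,375,115),S,o(503-400,62,130,65)))
print("win",tri(T,o(178,155,375,115),S,o(575-400,180,130,65)))
print("green",tri(T,o(229,99,375,115),S,o(521-400,144,130,65)))
# head top corners
for u in((188,90),(258,70),(288,180),(220,195)): print("head",onz(T,o(*u,375,115),158))
E
```

```text
blue [202.97297297 197.52702703] ((491.92877197265625, 219.93344116210938), (58.92243194580078, 74.89862823486328), 60.757080078125)
blue [287.05813953 226.56976744] ((493.88275146484375, 223.07359313964844), (58.20960235595703, 73.48483276367188), 59.140472412109375)
red [322.21794872 185.56410256] ((534.61376953125, -143.7263946533203), (58.05524826049805, 73.39942932128906), 72.80957794189453)
red [224.22641509 153.71698113] ((537.2649536132812, -133.84039306640625), (44.79601287841797, 61.25831604003906), 72.10855865478516)
mat [655.67594235 361.32597544   4.        ]
mat [ 654.83361488 -220.09206138    4.        ]
mat [ 388.37057295 -221.23210174    4.        ]
mat [389.72560522 358.18271296   4.        ]
foot [ 685.11527228 -382.10073947   12.        ]
foot [ 601.31236657 -406.39275057   12.        ]
foot [ 630.32571371 -508.20892183   12.        ]
post [ 662.46535928 -459.82511962  197.        ]
post2 (array([ 664.38435253, -462.16695323,  191.62267214]), np.float64(0.7025454687102495))
win (array([ 646.38161104, -397.43451098,  126.42968714]), np.float64(0.23658772677598133))
green (array([ 673.66384438, -420.19911494,  153.00919826]), np.float64(0.5300559721427573))
head [ 677.01545293 -394.48502409  158.        ]
head [ 689.82246703 -436.14620207  158.        ]
head [ 623.73090003 -450.33518903  158.        ]
head [ 614.14950961 -410.29067269  158.        ]
```

```bash
python3 - <<'E'
from h import *
T=load("top0.pkl");S=load("scene0.pkl")
tiles=[]
for c,yaw in(((492.5,221),-29.5),((535,-142.5),-17.3)):
  for s in(T,S):
    for y in(yaw,yaw+180):
      r=np.radians(y);a=np.array([np.cos(r),np.sin(r)]);b=np.array([-a[1],a[0]])
      q=[[*(np.array(c)+38*a+w*b),z] for w,z in((-30,58),(30,58),(30,4),(-30,4))]
      H=cv2.getPerspectiveTransform(np.float32([proj(s,p) for p in q]),np.float32([[0,0],[190,0],[190,170],[0,170]]))
      vis=(np.array(s["eye"])[:2]-c)@a-38
      print(y,vis)
      tiles.append(cv2.warpPerspective(s["frame"],H,(190,170),flags=cv2.INTER_CUBIC))
im=np.vstack([np.hstack(tiles[:4]),np.hstack(tiles[4:])])
cv2.imwrite("pics/ends.png",im[:,:,::-1])
E
```

```text
-29.5 -167.37799742233918
150.5 91.37799742233918
-29.5 50.274000066542996
150.5 -126.274000066543
-17.3 -364.3906758698915
162.7 288.3906758698915
-17.3 29.020115911633496
162.7 -105.02011591163316
```

View pics/ends.png

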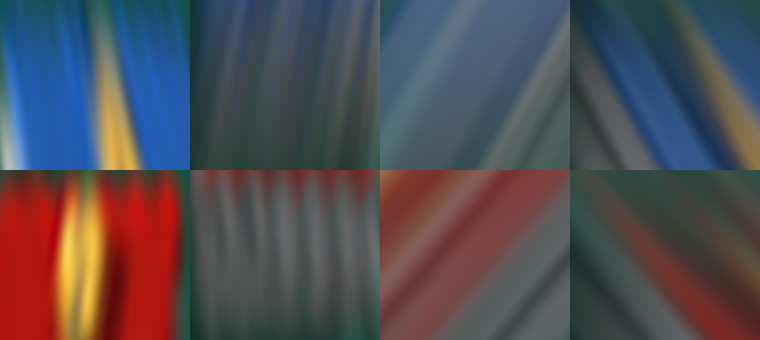

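```bash
python3 -m creep '[[85,0,0,0,-7],[85,0,0,0,-7],[85,0,0,0,-7],[85,0,0,0,-7],[85,0,0,0,-7],[85,0,0,0,-7],[85,0,0,0,-7],[85,0,0,0,-7],[85,0,0,0,-7],[85,0,0,0,-7],[85,0,0,0,-7],[85,0,0,0,-7]]'; python3 -c "
from cell import ctrl;print(ctrl.sense()['joint_positions'])"
```

```text
t: 1.1
tcp_pos: [128.7, -508.7, 230.9]
eef_rot: [-0.0, 0.652, 0.758, 0.0]
ft_force: [-0.2, -0.4, -0.7]
gripper_width: 84.9
[-1.32301103e+00  2.38574731e-01 -1.39377830e-02  1.31922530e+00
 -2.77343840e-05  9.86818356e-02]
```

```bash
cat > go.py <<'E'
import sys,numpy as np
from cell import ctrl
from scipy.spatial.transform import Rotation as R
s=ctrl.sense();q=s["eef_rot"];M=R.from_quat(q[[1,2,3,0]]).as_matrix()
x,y,z,yaw=map(float,sys.argv[1:5])
cy=np.degrees(np.arctan2(M[1,0],M[0,0]))
print("tcp",s["tcp_pos"].round(1),"yaw",cy.round(1),"turn",((cy-yaw+180)%360-180).round(2),"units",(M.T@(np.array([x,y,z])-s["tcp_pos"])/25).round(2),"w",round(s["gripper_width"],1),"F",s["ft_force"].round(2),"j",s["joint_positions"].round(2),"t",s["t"])
E
python3 -m creep '[[85,0,0,0,-7],[85,0,0,0,-7],[85,0,0,0,-7],[85,0,0,0,-7],[85,0,0,0,-7],[85,0,0,0,-7],[85,0,0,0,-7],[85,0,0,0,-3],[85,0,0,0,0]]'; python3 go.py 492.5 221 130 150.5
```

```text
t: 1.85
tcp_pos: [128.7, -508.7, 230.9]
eef_rot: [-0.0, 0.256, 0.967, 0.0]
ft_force: [-0.0, 0.6, 0.1]
gripper_width: 85.1
tcp [ 128.7 -508.7  230.9] yaw 150.3 turn -0.17 units [ 1.8  32.56  4.06] w 85.1 F [-0.04  0.61  0.09] j [-1.32  0.24 -0.01  1.32  0.   -0.81] t 1.85
```

```bash
python3 -m creep '[[85,0,1,0,0],[85,0,1,0,0],[85,0,1,0,0],[85,0,1,0,0],[85,0,1,0,0],[85,0,1,0,0],[85,0,1,0,0],[85,0,1,0,0],[85,0,1,0,0],[85,0,1,0,0],[85,0,1,0,0],[85,0,1,0,0]]'; python3 -m creep '[[85,0,1,0,0],[85,0,1,0,0],[85,0,1,0,0],[85,0,1,0,0],[85,0,1,0,0],[85,0,1,0,0],[85,0,1,0,0],[85,0,1,0,0],[85,0,1,0,0],[85,0,1,0,0],[85,0.9,0,0,0],[85,0.9,0,0,0]]';  python3 go.py 492.5 221 130 150.5
```

```text
t: 2.85
tcp_pos: [278.1, -247.4, 231.3]
eef_rot: [-0.0, 0.259, 0.966, 0.0]
ft_force: [0.1, -0.2, 0.2]
gripper_width: 85.0
t: 3.85
tcp_pos: [363.4, -8.2, 230.7]
eef_rot: [-0.001, 0.258, 0.966, -0.0]
ft_force: [-0.5, 0.2, -0.1]
gripper_width: 85.0
tcp [363.4  -8.2 230.7] yaw 150.1 turn -0.37 units [ 0.08 10.53  4.02] w 85.0 F [-0.5   0.22 -0.11] j [-0.02 -0.04 -0.33  1.28  0.    0.5 ] t 3.85
```

```bash
python3 -m creep '[[85,0,1,0.5,0],[85,0,1,0.5,0],[85,0,1,0.5,0],[85,0,1,0.5,0],[85,0,1,0.5,0],[85,0,1,0.5,0],[85,0,1,0,0],[85,0,1,0,0],[85,0,1,0,0],[85,0,1,0,0],[85,0.1,0.5,0,-0.4],[85,0,0,0,0]]';python3 -m creep '[[85,0,0,0,0],[85,0,0,0,0]]';  python3 go.py 492.5 221 130 150.5
python3 - <<'E'
from h import *
from cell import ctrl
a=[]
for n in("scene","top"):
    s=ctrl.snapshot(n);pickle.dump(s,open(n+"1.pkl","wb"))
    u,v=proj(s,[492.5,221,60]).astype(int)
    a.append(cv2.resize(s["frame"][v-40:v+40,u-50:u+50],(400,320),interpolation=cv2.INTER_CUBIC))
cv2.imwrite("pics/app1.png",np.hstack(a)[:,:,::-1])
E
```

```text
t: 4.85
tcp_pos: [491.9, 221.7, 155.7]
eef_rot: [-0.0, 0.253, 0.967, 0.0]
ft_force: [-0.5, -0.8, -0.7]
gripper_width: 85.2
t: 5.02
tcp_pos: [490.5, 218.9, 156.2]
eef_rot: [-0.0, 0.254, 0.967, -0.0]
ft_force: [-0.4, 0.8, -0.7]
gripper_width: 84.9
tcp [490.5 218.9 156.2] yaw 150.6 turn 0.05 units [-0.03  0.11  1.05] w 84.9 F [-0.35  0.77 -0.71] j [ 0.42  0.3  -0.13  1.15 -0.    0.93] t 5.0167
```

View pics/app1.png

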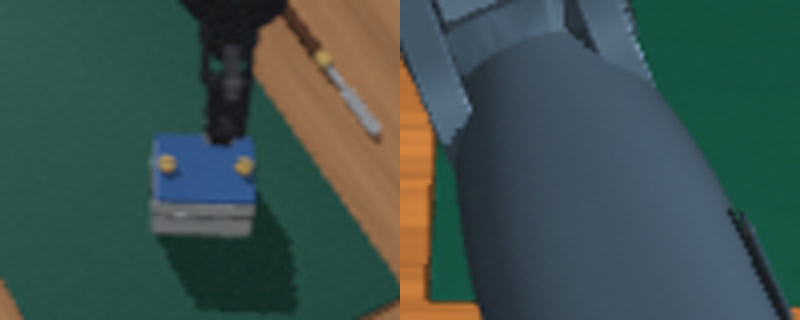

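```bash
python3 -m creep '[[85,0,0.08,1,0],[85,0,0,1,0],[85,0,0,1,0],[85,0,0,0.9,0],[85,0,0,0.6,0],[85,0,0,0.5,0],[85,0,0,0.4,0],[85,0,0,0.25,0],[85,0,0,0,0],[85,0,0,0,0]]';  python3 go.py 492.5 221 15 150.5
```

```text
t: 5.95
tcp_pos: [492.4, 221.3, 15.4]
eef_rot: [0.0, 0.254, 0.967, 0.0]
ft_force: [-0.4, -0.2, 0.4]
gripper_width: 84.7
tcp [492.4 221.3  15.4] yaw 150.6 turn 0.08 units [-0.01 -0.01  0.02] w 84.7 F [-0.43 -0.22  0.38] j [ 0.42  0.42 -0.34  0.81  0.    0.94] t 5.95
```

```bash
python3 -m creep '[[70,0,0,0,0],[64,0,0,0,0],[50,0,0,0,0],[50,0,0,0,0],[50,0,0,0,0],[50,0,0,0,0],[50,0,0,0,0],[50,0,0,0,0],[50,0,0,0,0]]' 60;  python3 go.py 492.5 221 15 150.5
```

```text
t: 6.7
tcp_pos: [492.9, 221.6, 16.1]
eef_rot: [0.001, 0.254, 0.967, 0.0]
ft_force: [-0.6, -0.8, 5.0]
gripper_width: 59.3
tcp [492.9 221.6  16.1] yaw 150.6 turn 0.1 units [ 0.   -0.03  0.04] w 59.3 F [-0.56 -0.81  4.96] j [ 0.42  0.42 -0.34  0.81 -0.    0.94] t 6.7
```

```bash
python3 -m creep '[[50,0,0,-0.3,0],[50,0,0,-0.5,0],[50,0,0,-0.8,0],[50,0,0,-0.8,0],[50,0,0,-0.6,0],[50,0,0,0,0],[50,0,0,0,0],[50,0,0,0,0]]';for i in 1 2 3 4 5 6; do python3 -m creep '[[50,0,0,0,0]]'|grep force; done;  python3 go.py 492.5 221 15 150.5
python3 - <<'E'
from h import *
from cell import ctrl
a=[]
for n in("scene","top"):
    s=ctrl.snapshot(n);pickle.dump(s,open(n+"2.pkl","wb"))
    u,v=proj(s,[492.5,221,60]).astype(int)
    a.append(cv2.resize(s["frame"][v-40:v+40,u-50:u+50],(400,320),interpolation=cv2.INTER_CUBIC))
cv2.imwrite("pics/lift1.png",np.hstack(a)[:,:,::-1])
E
```

```text
t: 7.37
tcp_pos: [491.8, 221.3, 89.4]
eef_rot: [-0.0, 0.254, 0.967, -0.0]
ft_force: [-0.5, -0.2, -4.1]
gripper_width: 59.8
ft_force: [-0.2, -0.3, -2.7]
ft_force: [-0.7, -1.2, -2.6]
ft_force: [0.8, 0.6, -3.1]
ft_force: [-0.3, -0.0, -3.2]
ft_force: [-0.3, 0.1, -2.5]
ft_force: [0.7, 0.4, -2.7]
tcp [492.3 221.4  89.9] yaw 150.6 turn 0.1 units [-0.02 -0.01  3.  ] w 59.0 F [ 0.71  0.38 -2.68] j [ 0.42  0.35 -0.24  0.99  0.    0.94] t 7.8667
```

View pics/lift1.png

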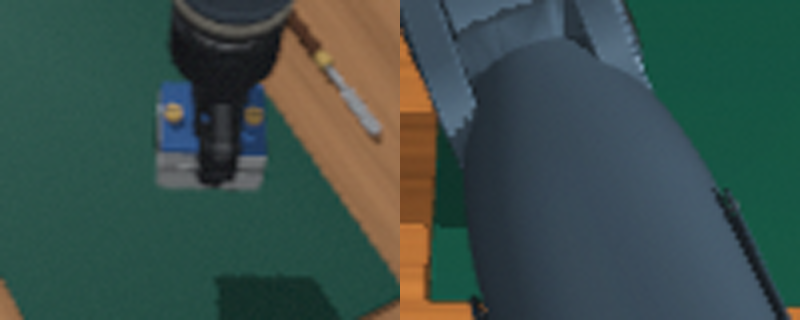

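```bash
python3 -m creep '[[50,0,0,0.7,0],[50,0,0,0.8,0],[50,0,0,0.6,0],[50,0,0,0.4,0],[50,0,0,0.2,0],[50,0,0,0.15,0],[50,0,0,0.1,0],[50,0,0,0.05,0],[50,0,0,0,0],[50,0,0,0,0],[50,0,0,0,0]]';  python3 go.py 492.5 221 15 150.5
```

```text
t: 8.88
tcp_pos: [492.7, 221.7, 16.1]
eef_rot: [0.0, 0.254, 0.967, 0.0]
ft_force: [-2.0, -0.9, 6.8]
gripper_width: 59.2
tcp [492.7 221.7  16.1] yaw 150.6 turn 0.1 units [-0.01 -0.03  0.04] w 59.2 F [-1.99 -0.88  6.84] j [ 0.42  0.42 -0.34  0.81  0.    0.94] t 8.8833
```

```bash
python3 -m creep '[[64,0,0,0,0],[70,0,0,0,0],[80,0,0,0,0],[85,0,0,0,0],[85,0,0,0,0],[85,0,0,0,0],[85,0,0,0,0],[85,0,0,0,0]]'; python3 -m creep '[[85,0,0,-0.5,0],[85,0,0,-1,0],[85,0,0,-1,0],[85,0,0,-1,0],[85,0,0,-1,0],[85,0,0,-1,0],[85,0,0,0,-6],[85,0,0,0,-6.2],[85,0,0,0,0]]';  python3 go.py 535 -142.5 155 162.7
```

```text
t: 9.55
tcp_pos: [492.3, 221.5, 15.1]
eef_rot: [-0.0, 0.254, 0.967, 0.0]
ft_force: [0.0, -0.8, 0.6]
gripper_width: 85.3
t: 10.3
tcp_pos: [492.5, 221.6, 153.1]
eef_rot: [0.0, 0.147, 0.989, 0.0]
ft_force: [-1.0, -0.3, 0.7]
gripper_width: 84.8
tcp [492.5 221.6 153.1] yaw 163.1 turn 0.38 units [ -5.86 -13.44  -0.08] w 84.8 F [-0.98 -0.34  0.67] j [ 0.42  0.3  -0.13  1.14  0.    0.72] t 10.3
```

```bash
python3 -m creep '[[85,-0.5,-1,0,0],[85,-0.5,-1,0,0],[85,-0.5,-1,0,0],[85,-0.5,-1,0,0],[85,-0.5,-1,0,0],[85,-0.5,-1,0,0],[85,-0.5,-1,0,0],[85,-0.5,-1,0,0],[85,-0.5,-1,0,0],[85,-0.5,-1,0,0],[85,-0.5,-1,0,0],[85,-0.4,-1,0,0]]';  python3 -m creep '[[85,0,-1,0,0.4],[85,0,-0.5,0,0],[85,0,0,0,0],[85,0,0,0,0]]';python3 go.py 535 -143 155 162.7
python3 - <<'E'
from h import *
from cell import ctrl
a=[]
for n in("scene","top"):
    s=ctrl.snapshot(n);pickle.dump(s,open(n+"3.pkl","wb"))
    for p in((535,-143,60),(492.5,221,60)):
      u,v=proj(s,p).astype(int)
      a.append(cv2.resize(s["frame"][v-35:v+35,u-50:u+50],(400,280),interpolation=cv2.INTER_CUBIC))
print(lid(load("scene3.pkl"),"red",58,(205,140,245,175)),lid(load("top3.pkl"),"blue",58,(175,175,230,225))[1])
cv2.imwrite("pics/app3.png",np.vstack([np.hstack(a[:2]),np.hstack(a[2:])])[:,:,::-1])
E
```

```text
t: 11.3
tcp_pos: [544.6, -110.2, 152.1]
eef_rot: [-0.0, 0.152, 0.988, 0.0]
ft_force: [0.3, -0.2, 0.5]
gripper_width: 84.8
t: 11.63
tcp_pos: [533.0, -144.6, 152.3]
eef_rot: [-0.0, 0.155, 0.988, 0.0]
ft_force: [0.3, 0.2, 0.7]
gripper_width: 85.1
tcp [ 533.  -144.6  152.3] yaw 162.2 turn -0.48 units [-0.06  0.09 -0.11] w 85.1 F [0.31 0.15 0.66] j [-0.27  0.32 -0.1   1.15  0.    0.05] t 11.6333
(array([[228, 146],
       [228, 147],
       [227, 148],
       [226, 148],
       [226, 149],
       [226, 150],
       [226, 151],
       [226, 152],
       [226, 153],
       [226, 154],
       [226, 155],
       [225, 156],
       [224, 157],
       [223, 157],
       [222, 157],
       [221, 157],
       [222, 157],
       [223, 157],
       [224, 157],
       [225, 157],
       [226, 157],
       [227, 156],
       [228, 156],
       [229, 156],
       [230, 156],
       [231, 156],
       [232, 156],
       [233, 156],
       [232, 156],
       [231, 155],
       [231, 154],
       [231, 153],
       [231, 152],
       [230, 152],
       [229, 152],
       [228, 151],
       [228, 150],
       [228, 149],
       [228, 148],
       [228, 147]], dtype=int32), ((535.1778564453125, -129.75680541992188), (49.52249526977539, 39.77528381347656), 84.97662353515625)) ((492.39398193359375, 221.30377197265625), (58.91098403930664, 73.64715576171875), 59.92860794067383)
```

View pics/app3.png

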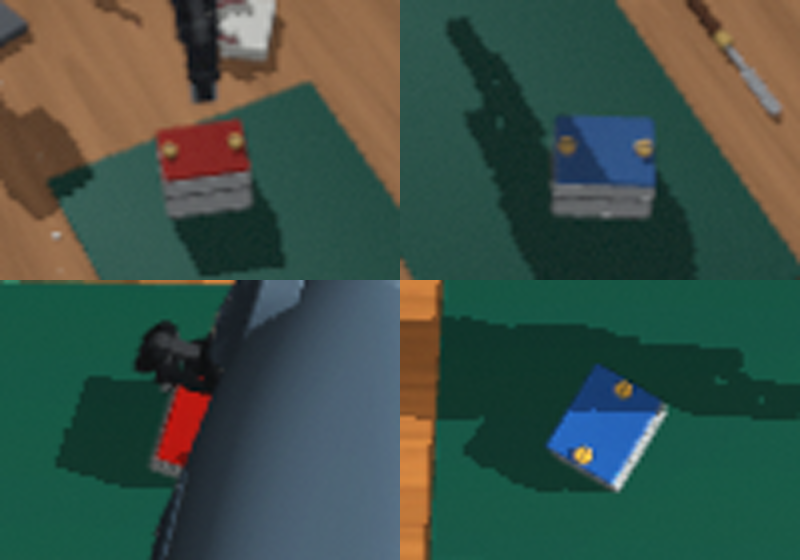

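```bash
python3 -m creep '[[85,0,0.05,1,-0.5],[85,0,0,1,0],[85,0,0,1,0],[85,0,0,0.9,0],[85,0,0,0.6,0],[85,0,0,0.5,0],[85,0,0,0.3,0],[85,0,0,0.2,0],[85,0,0,0,0],[85,0,0,0,0]]';  python3 go.py 535 -143 15 162.7
```

```text
t: 12.57
tcp_pos: [534.1, -143.0, 15.5]
eef_rot: [0.0, 0.148, 0.989, 0.0]
ft_force: [1.2, 0.6, -0.2]
gripper_width: 85.3
tcp [ 534.1 -143.    15.5] yaw 162.9 turn 0.22 units [-0.04  0.01  0.02] w 85.3 F [ 1.2   0.62 -0.19] j [-0.26  0.44 -0.31  0.82  0.    0.04] t 12.5667
```

```bash
python3 -m creep '[[70,0,0,0,0],[64,0,0,0,0],[50,0,0,0,0],[50,0,0,0,0],[50,0,0,0,0],[50,0,0,0,0],[50,0,0,0,0],[50,0,0,0,0],[50,0,0,0,0]]' 80;  python3 go.py 535 -143 15 162.7
```

```text
t: 13.32
tcp_pos: [534.4, -143.3, 16.1]
eef_rot: [0.001, 0.149, 0.989, 0.0]
ft_force: [-0.7, 1.5, 5.9]
gripper_width: 59.1
tcp [ 534.4 -143.3   16.1] yaw 162.9 turn 0.2 units [-0.02  0.02  0.04] w 59.1 F [-0.73  1.48  5.95] j [-0.26  0.44 -0.3   0.82  0.    0.04] t 13.3167
```

```bash
python3 -m creep '[[50,0,0,-0.3,0],[50,0,0,-0.5,0],[50,0,0,-0.8,0],[50,0,0,-0.8,0],[50,0,0,-0.6,0],[50,0,0,0,0],[50,0,0,0,0],[50,0,0,0,0]]';for i in 1 2 3 4 5 6; do python3 -m creep '[[50,0,0,0,0]]'|grep force; done;  python3 go.py 611 -275 118 105.5
```

```text
t: 13.98
tcp_pos: [533.0, -143.2, 89.1]
eef_rot: [-0.001, 0.149, 0.989, 0.0]
ft_force: [0.3, 0.4, -6.3]
gripper_width: 59.4
ft_force: [-0.1, 0.4, -6.0]
ft_force: [-0.3, -0.3, -5.7]
ft_force: [0.8, -0.0, -5.8]
ft_force: [0.2, -0.9, -5.6]
ft_force: [1.0, 0.0, -5.4]
ft_force: [-0.3, 0.1, -6.2]
tcp [ 533.7 -143.3   89.9] yaw 162.9 turn 57.4 units [-4.51 -4.12 -1.13] w 59.2 F [-0.3   0.14 -6.19] j [-0.26  0.37 -0.2   1.    0.    0.04] t 14.4833
```

```bash
python3 -m creep '[[50,0,0,-0.5,4],[50,0,0,-0.5,6],[50,0,0,0,6],[50,0,0,0,6],[50,0,0,0,6],[50,0,0,0,6],[50,0,0,0,6],[50,0,0,0,6],[50,0,0,0,6],[50,0,0,0,5.4],[50,0,0,0,0],[50,0,0,0,0]]';  python3 go.py 611 -275 115 105.5
python3 - <<'E'
from h import *
from cell import ctrl
a=[]
for n in("scene","top"):
    s=ctrl.snapshot(n);pickle.dump(s,open(n+"4.pkl","wb"))
    u,v=proj(s,(570,-230,100)).astype(int)
    a.append(cv2.resize(s["frame"][v-50:v+50,u-50:u+50],(400,400),interpolation=cv2.INTER_CUBIC))
cv2.imwrite("pics/app4.png",np.hstack(a[:2])[:,:,::-1])
E
```

```text
t: 15.48
tcp_pos: [533.7, -143.3, 115.0]
eef_rot: [-0.0, 0.604, 0.797, 0.0]
ft_force: [-0.4, -0.6, -6.2]
gripper_width: 59.0
tcp [ 533.7 -143.3  115. ] yaw 105.7 turn 0.17 units [-5.91  1.55  0.  ] w 59.0 F [-0.39 -0.63 -6.15] j [-0.26  0.35 -0.16  1.06  0.    1.03] t 15.4833
```

View pics/app4.png

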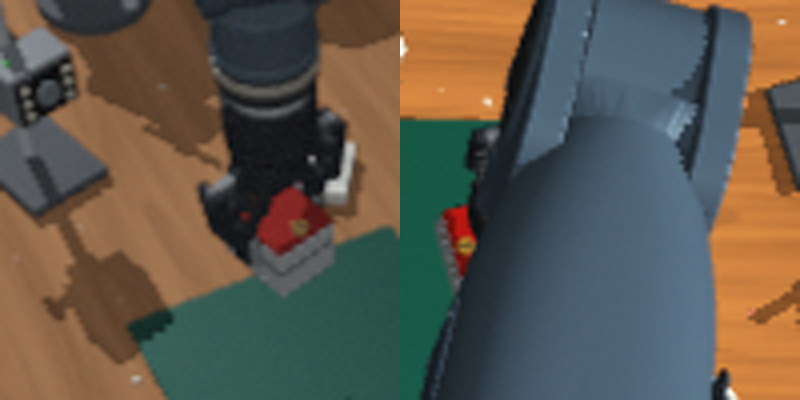

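```bash
python3 -m creep '[[50,-0.3,0.1,0,0],[50,-0.6,0.2,0,0],[50,-0.8,0.2,0,0],[50,-0.8,0.2,0,0],[50,-0.8,0.2,0,0],[50,-0.8,0.2,0,0],[50,-0.7,0.2,0,0],[50,-0.6,0.15,0,0],[50,-0.4,0.1,0,0],[50,-0.1,0,0,0.2],[50,0,0,0,0],[50,0,0,0,0]]';  python3 -m creep '[[50,0,0,0,0],[50,0,0,0,0],[50,0,0,0,0],[50,0,0,0,0]]';python3 go.py 611 -275 115 105.5
python3 - <<'E'
from h import *
from cell import ctrl
a=[]
for n in("scene","top"):
    s=ctrl.snapshot(n);pickle.dump(s,open(n+"5.pkl","wb"))
    cv2.imwrite(f"pics/{n}5.png",s["frame"][:,:,::-1])
    u,v=proj(s,(630,-340,120)).astype(int)
    a.append(cv2.resize(s["frame"][v-40:v+40,u-40:u+40],(400,400),interpolation=cv2.INTER_CUBIC))
    f=np.array([621.5,-311,130]);ax=np.array([.267,-.964,0])
    for nm,p in(("focus",f),("win",f+90*ax),("end",f-76*ax)): print(n,nm,((proj(s,p)-[u-40,v-40])*5).round())
cv2.imwrite("pics/fin5.png",np.hstack(a[:2])[:,:,::-1])
E
```

```text
t: 16.58
tcp_pos: [610.0, -274.7, 114.8]
eef_rot: [-0.001, 0.607, 0.795, 0.0]
ft_force: [-0.7, 1.6, -5.7]
gripper_width: 59.5
t: 16.92
tcp_pos: [610.4, -274.6, 115.3]
eef_rot: [0.0, 0.606, 0.795, 0.0]
ft_force: [-0.2, 0.1, -6.6]
gripper_width: 59.3
tcp [ 610.4 -274.6  115.3] yaw 105.3 turn -0.17 units [-0.02  0.02  0.01] w 59.3 F [-0.21  0.14 -6.59] j [-0.42  0.54  0.15  1.18  0.    0.88] t 16.9167
scene focus [229. 213.]
scene win [153. 149.]
scene end [296. 270.]
top focus [159. 210.]
top win [304. 173.]
top end [ 36. 241.]
```

View pics/fin5.png

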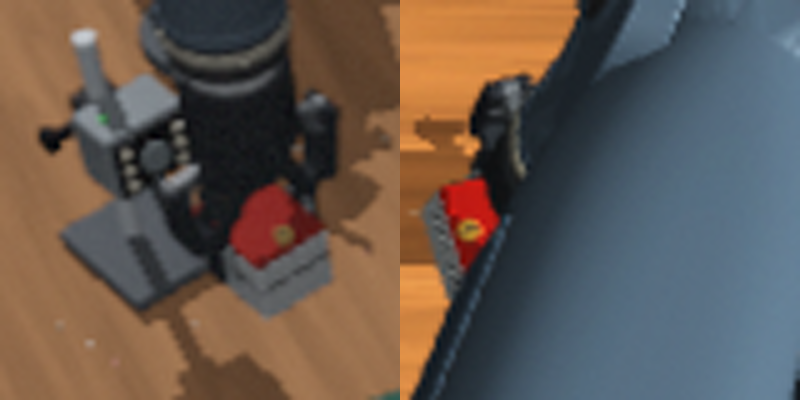

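View pics/scene5.png

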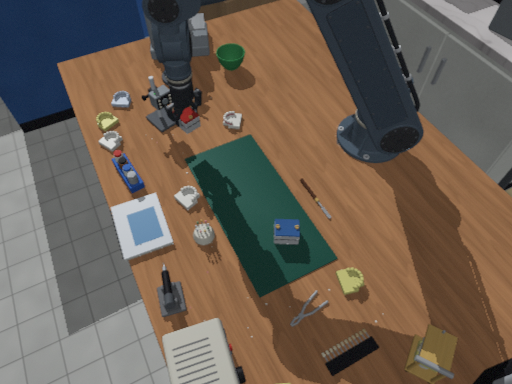

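```bash
python3 - <<'E'
from h import *
from cell import ctrl
for c,rt in(("blue",(175,175,230,225)),): print(c,lid(load("top5.pkl"),c,58,rt)[1])
s=ctrl.sense();print(s["qd"].round(4),s["t"],s["ft_force"])
ctrl.sign_off()
E
```

```text
blue ((492.3668518066406, 221.5319366455078), (59.1094856262207, 75.65547943115234), 60.903907775878906)
[-0.002   0.0015  0.0019 -0.0007  0.0005  0.0007] 17.0167 [-0.32455303  0.02828747 -5.72206294]
the job is handed in; nothing more can be done
```

I lifted the blue-lidded flask and read about 2.8 N, set it back on the mat, then lifted the red-lidded one and read about 5.9 N. Red is the heavier, so I held it up in front of the reader and handed the job in at 17.0 s without letting go.

**Position:** The last measured tool pose put the code plate within about 1–2 mm of the reading point I worked out from the pictures. The plate looks at the window to within about 1°, and the underside is about 103 mm up. The camera calibration adds roughly 2 mm of uncertainty.

**At rest:** The joints were almost still when I handed in (at most 0.002 rad/s), and the wrist force still showed the flask's weight.

**Blue flask:** The last overhead picture shows it released and standing within about 1 mm of where it started.

**Other things on the bench:** Nothing looked disturbed in the last picture. I judged that by eye and did not measure it.

**Not seen directly:** I never saw the code plate itself. I worked out which end carries it because the opposite end is plain grey in every view, including the last ones. In the picture of the final pose, the window and the flask's far end were within a pixel or two of where I expected them.

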